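# Take the calibration pile apart and lay each part in its own place

## Task

Someone has piled the calibration parts on top of one another. Working from the top of the pile down, one piece at a time, set each upright in its own place: the small knobbed weight in the small round dish, the large weight in the large round dish, the ring transformer over the spindle of the square plate, and last the porcelain fuse base inside the rectangular tray, lengthwise, each sitting flat and let go. Do not tip any piece over, lower the porcelain gently rather than dropping it, and leave the green hex key and the little clear relay where they are.

Things in the scene. Friction and masses are not known exactly. Their poses are not given: they have to be found in the camera images.
- small_weight_mid (a point): Top of the pile. Small polished brass calibration weight: upright cylinder 22 mm across and 26 mm tall, above it a thin 8 mm neck and a 14 mm knob; 40 mm tall in all. The point is on its axis half-way up (20 mm above its underside); z is up along the axis. About 0.1 kg.
- large_weight_mid (a point): Second in the pile, under the small weight. Large polished brass weight: plain flat-topped cylinder 38 mm across, 32 mm tall. The point is at its centre (16 mm above its underside); z is up along the axis. About 0.3 kg.
- ct_mid (a point): Third in the pile, under the large weight. Grey resin ring current transformer lying flat: ring 52 mm outside, plain through hole 26 mm, 34 mm tall; on its +x side a terminal block 22 mm wide (along y) stands out to 38 mm from the axis, from 2 to 28 mm above the underside. The point is on the ring's axis half-way up (17 mm above its underside); z up. To be gripped across y, clear of the terminal block. About 0.2 kg.
- fuse_base_mid (a point): Bottom of the pile, standing on the table. Ivory porcelain fuse base: flat block 96 mm long (x) by 50 mm wide (y) by 36 mm tall with a small brass contact on top at each end (2 mm proud). The point is at the block's centre (18 mm above its underside); z up. About 0.3 kg. Either way round is right in the tray.
- small_dish_seat (a point): Place of the small weight: the smaller of two round aluminium dishes with black rubber floors, fixed on the table, inside 38 mm, outside 48 mm, rim 8 mm above the table. The point is the centre of the dish's floor, 4 mm above the table (rim 4 mm above the floor); z up.
- large_dish_seat (a point): Place of the large weight: the larger of two round aluminium dishes with black rubber floors, fixed on the table, inside 58 mm, outside 68 mm, rim 8 mm above the table. The point is the centre of the dish's floor, 4 mm above the table (rim 4 mm above the floor); z up.
- spindle_plate_seat (a point): Place of the ring transformer: square aluminium plate with a black rubber face, 84 x 84 mm, 6 mm thick, fixed on the table, with an upright steel spindle 8 mm in diameter and 18 mm tall at its middle; the ring drops over the spindle and lies on the plate, any way round. The point is at the foot of the spindle on the plate's top face, 6 mm above the table; z up.
- fuse_tray_seat (a point): Place of the fuse base: rectangular aluminium tray with a black rubber floor fixed on the table, inside 116 mm (x) by 70 mm (y), outside 124 by 78 mm, rim 9 mm above the table. The point is the centre of its floor, 4 mm above the table (rim 5 mm above the floor); x along its length, z up.
- hex_key_mid (a point): Green anodised L-shaped hex key lying flat among the places, 8 mm thick, long leg 68 mm along x, short leg 22 mm towards +y at its +x end. The point is the middle of the long leg, 4 mm above the table. To be left alone.
- relay_mid (a point): Plug-in relay, clear box on a black foot, 28 x 28 mm and 42 mm tall, standing loose among the places. The point is its centre, 21 mm above the table. To be left alone.

How it is judged:
On the way, in this order (a step that is already met when the one before it is completed fails the run):
1. the small weight sits in the small dish (horizontal distance between small_weight_mid and small_dish_seat below 0.0115 m and z of small_weight_mid in the frame of small_dish_seat between 0.016 and 0.0225 m and angle between small_weight_mid's own z axis and vertical below 0.08 rad), for 0.2 s.
2. then the large weight sits in the large dish (horizontal distance between large_weight_mid and large_dish_seat below 0.0115 m and z of large_weight_mid in the frame of large_dish_seat between 0.012 and 0.0185 m and angle between large_weight_mid's own z axis and vertical below 0.08 rad), for 0.2 s.
3. then the ring transformer lies on the square plate over its spindle (horizontal distance between ct_mid and spindle_plate_seat below 0.0115 m and z of ct_mid in the frame of spindle_plate_seat between 0.013 and 0.0195 m and angle between ct_mid's own z axis and vertical below 0.08 rad), for 0.2 s.
4. then the fuse base lies in the rectangular tray (horizontal distance between fuse_base_mid and fuse_tray_seat below 0.0145 m and z of fuse_base_mid in the frame of fuse_tray_seat between 0.014 and 0.0205 m and angle between fuse_base_mid's own z axis and vertical below 0.08 rad and angle between the x axis of fuse_base_mid and the x axis of fuse_tray_seat, either way round below 0.3 rad), for 0.2 s.
At the end, for the whole second after the job is handed in: All four rest flat (within 2.5 mm above the seat, tilt under 0.08 rad) and still in their own places: weights and ring centred within 11.5 mm in their dish or round the spindle, the fuse base within 14.5 mm in the tray, its length within 0.3 rad of the tray's (all of step 1 and all of step 2 and all of step 3 and all of step 4 and linear speed of each of small_weight, large_weight, ct, fuse_base below 0.02 m/s); the robot touches nothing.
It fails at once if a piece of the pile tips over (leans more than 0.7 rad) (angle between any of small_weight_mid, large_weight_mid, ct_mid, fuse_base_mid's own z axis and vertical above 0.7 rad).
It fails at once if the porcelain base is dropped or banged into the tray (faster than 0.5 m/s close above it) (horizontal distance between fuse_base_mid and fuse_tray_seat below 0.04 m and z of fuse_base_mid in the frame of fuse_tray_seat below 0.07 m and linear speed of fuse_base above 0.5 m/s).
It fails at once if the hex key or the relay is shifted by more than 20 mm or the relay tipped over (distance of any of hex_key_mid, relay_mid from where it was at the start of the episode above 0.02 m or angle between relay_mid's own z axis and vertical above 0.7 rad).
It also fails if it takes over 112 s, if anything falls off the work surface, if the arm or the gripper's body presses on something with over 40 N, if the wrist force passes 120 N, or if a joint passes its speed limit or range.

## Robot

A 7-joint arm with a two-finger parallel gripper is mounted at the origin on the work surface. World frame = base frame: x ahead of the robot, y to its left, z up, the work surface at z = 0. Lengths are in m, angles in rad, forces in N, time in s.
With the tool pointing down it reaches from about 0.4 to 0.85 m from the base axis. Payload 4.5 kg.
Tool frame: the origin (TCP) lies midway between the tips of the shut fingers; the grasp point (between the pads) lies 19 mm behind it; z points along the fingers, x is the direction in which the jaws open and shut, and the axes are right-handed (so a half turn about z gives the same grasp; the last joint's range is limited). The gripper opens to 88 mm and grips with 3 to 60 N. Pads are 18 mm wide; open, the fingers measure 123 mm over their backs; the gripper's body (75 mm by 187 mm) begins 45 mm behind the grasp point.
Start: joints at [1.199, 0.689, -0.195, 1.565, 0.157, 0.902, -0.215], TCP at [0.247, -0.574, 0.239] pointing down, gripper open.
Joint ranges: [-3.01, 3.01], [-0.46, 2.08], [-1.47, 1.51], [0.13, 2.56], [-1, 4.14], [0.04, 2.09], [-2.66, 2.66]. Speed limits (rad/s): [2.57, 2.57, 3.14, 3.14, 3.14, 3.14, 3.14].

## Interface

Orientations are given as a unit quaternion [w, x, y, z].
In Python, from rig import manip gives the robot as it stands.
- The arm moves only by the tool apply_moves, never from a script. Its argument "motion" is a list of rows, each a list of 7 numbers: the turn, a rotation vector about the world's x, y, z in degrees, then the shift along the world's x, y, z in cm, then the opening, from -1 (shut) to 1 (fully open). A call has 1 to 12 rows; each row is the pose to reach, as a shift and turn from the pose commanded when the call began; what a row does not reach only later rows make up. A row lasts 1/8 s, in which the tool goes at most 62.5 mm and 10.7 degrees, less where a joint would pass 70% of its speed; a pose out of reach is approached as far as the arm can. A call with a gripper value outside its range is refused whole. The fingers move at their own pace and stop on an object; the grip force is fixed at half the most. Time passes only in rows, so rows that repeat a pose let the fingers close. It gives the time, the measured TCP pose, the force and the opening at its end, in the units of the state.
- manip.get_state(): the state, without advancing time (a new reading comes with each control period).
- manip.snapshot(name): name is "scene" or "side" or "wrist"; returns (picture, depth): 420x560x3 uint8, red, green, blue; 420x560 float32, m along the optical axis (not along the pixel's ray), 0 where there is no reading.
- manip.camera_info(name): a dict with "fx", "fy", "cx", "cy" (pixels), "T" (4x4, takes a point from camera to world coordinates). Camera axes: x right, y up, looking along -z (the intrinsics and any distortion apply to the point x, -y, -z); pixel columns grow to the right and rows downward; lengths in m; the calibration is good to about 2 mm. A picture is of the moment at which its call begins: read the wrist's pose just before it. camera_info takes no time and is no camera call; for the wrist camera it gives the pose at the moment of the call.
- manip.close_job(): hands the job in, once; it reports no verdict.
Trained networks look in the newest picture that a camera, given by its name, has taken for a name from the list of things; names that differ only in an ending like _2 or _b are one class to them, and where a whole thing is asked for, a point or a joint stands for the part that bears it (a point fixed in the world has none). Each returns a list of dicts, best first, with "p" (0 to 1); they miss things now and then, are a little off and sometimes report something else, mostly with a low value. They report only what shows in the picture. A call takes as long as a camera call.
- manip.cut_out(camera, target): "mask" (420x560 bool, what is visible of it).
- manip.spot_point(camera, target): "location" ([x, y, z] in m, in the coordinates of the camera as it stood for that picture, good to about 4 mm: a listed point, or the origin of a listed thing).
The state is a dict: "t": time; "joints": joint angles; "qvel": joint speeds; "joint_torque": joint torques, N m; "ee_pos": TCP position; "ee_rot": TCP orientation; "force": force on the tool from outside, world axes, zero at the start; "ft_torque": the same for the moment, N m; "gripper_width": opening from 0.0 (shut) to 1.0 (fully open).
Only numpy, scipy, OpenCV 4.12 (cv2) and the standard library are available. Lean on these libraries where they do the work, as an engineer would, in place of code of your own. Each camera call takes 0.05 s, during which the arm holds its last target. There are 200 camera calls.

## Working session

There is one attempt and no reset: what is moved stays moved. The work goes in short steps, Python scripts to look and compute and a tool call to move; the robot and the scene stay as the last step left them, time stands still between calls to the robot, and variables do not carry over. Pictures are saved under pics/ and viewed, about 12 in all and at most 16, crops included, and the job is handed in when it is done.

Besides the shell and the picture viewer there is one more tool, called by a JSON object that holds its "fn" and its "kwargs". apply_moves: Moves the arm, as the interface text tells. Its arguments: {"type":"object","properties":{"motion":{"type":"array"}},"required":["motion"]}

```bash
mkdir -p pics && cat > h.py <<'E'
import numpy as np, cv2
from rig import manip
def save(cam,name):
    im,d=manip.snapshot(cam); cv2.imwrite('pics/'+name,im[:,:,::-1]); return im,d
def pt(cam,t,n=1):
    T=np.array(manip.camera_info(cam)['T']); out=[]
    for r in manip.spot_point(cam,t)[:n]:
        out.append((round(r['p'],2),np.round((T@np.r_[r['location'],1])[:3],4)))
    return out
def cloud(cam,d):
    c=manip.camera_info(cam);v,u=np.indices(d.shape)
    P=np.stack([(u-c['cx'])/c['fx']*d,-(v-c['cy'])/c['fy']*d,-d],-1)
    T=np.array(c['T']);return P@T[:3,:3].T+T[:3,3]
names="small_weight_mid large_weight_mid ct_mid fuse_base_mid small_dish_seat large_dish_seat spindle_plate_seat fuse_tray_seat hex_key_mid relay_mid".split()
E
python3 - <<'E'
from h import *
s=manip.get_state();print(s['t'],s['ee_pos'],s['ee_rot'],s['gripper_width'])
ims=[]
for c in ['scene','side']:
    im,d=save(c,c+'0.png');ims.append(im)
    i=manip.camera_info(c);print(c,i.keys(),np.round(i['T'],3).tolist(),i['fx'])
    for n in names: print(n,pt(c,n,2))
E
```

```text
0.0 [ 0.24641931 -0.57369947  0.23791534] [-4.36683397e-04  8.35103817e-01 -5.50091628e-01 -7.90459073e-04] 0.9975346549080079
scene dict_keys(['fx', 'fy', 'cx', 'cy', 'T']) [[0.842, -0.387, 0.377, 0.826], [0.54, 0.623, -0.566, -0.45], [-0.016, 0.68, 0.733, 0.677], [0.0, 0.0, 0.0, 1.0]] 431.6859203725665
small_weight_mid [(0.56, array([ 0.478 , -0.2388,  0.1237]))]
large_weight_mid [(0.77, array([ 0.4761, -0.2365,  0.0861]))]
ct_mid [(0.64, array([ 0.4765, -0.236 ,  0.0541]))]
fuse_base_mid [(0.84, array([ 0.4752, -0.2428,  0.0203])), (0.18, array([0.5146, 0.1244, 0.0024]))]
small_dish_seat [(0.74, array([ 0.6254, -0.1158,  0.007 ]))]
large_dish_seat [(0.8, array([0.6259, 0.1387, 0.0037])), (0.24, array([0.5121, 0.1261, 0.0017]))]
spindle_plate_seat [(0.56, array([ 0.4541, -0.0066,  0.0062]))]
fuse_tray_seat [(0.79, array([0.4476, 0.2295, 0.0055]))]
hex_key_mid [(0.37, array([ 0.4537, -0.0082,  0.0063]))]
relay_mid [(0.76, array([ 0.5218, -0.12  ,  0.0272])), (0.49, array([ 0.473 , -0.2415,  0.0177]))]
side dict_keys(['fx', 'fy', 'cx', 'cy', 'T']) [[-0.874, 0.238, -0.423, 0.19], [-0.485, -0.463, 0.742, 0.622], [-0.019, 0.854, 0.52, 0.557], [0.0, 0.0, 0.0, 1.0]] 389.51164585869407
small_weight_mid [(0.42, array([ 0.476 , -0.2418,  0.1218]))]
large_weight_mid [(0.64, array([ 0.4786, -0.2412,  0.0877]))]
ct_mid [(0.76, array([ 0.4762, -0.2417,  0.054 ])), (0.48, array([ 0.4795, -0.242 ,  0.0875]))]
fuse_base_mid [(0.76, array([ 0.4773, -0.243 ,  0.0172])), (0.46, array([ 0.4746, -0.2446,  0.1212]))]
small_dish_seat [(0.73, array([ 0.6247, -0.1154,  0.0024]))]
large_dish_seat [(0.72, array([0.6271, 0.1333, 0.0064]))]
spindle_plate_seat [(0.64, array([ 0.4559, -0.0026,  0.0064])), (0.52, array([ 0.6228, -0.1137,  0.0036]))]
fuse_tray_seat []
hex_key_mid [(0.56, array([0.5165, 0.1298, 0.0066]))]
relay_mid [(0.73, array([ 0.5243, -0.1174,  0.0224]))]
```

View pics/scene0.png

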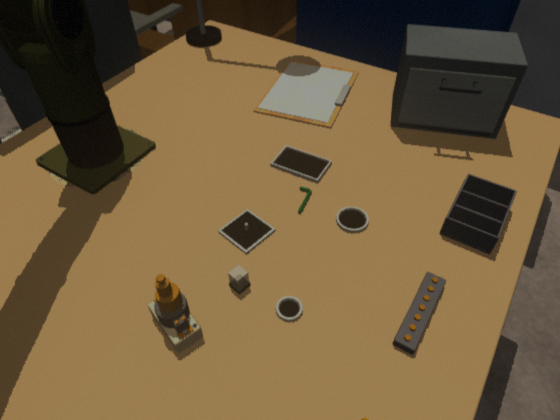

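View pics/side0.png

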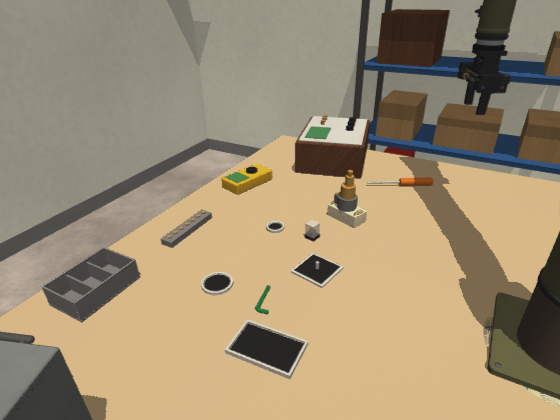

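The scene picture shows the pile at (172,305), the plate at (247,230), the dishes at (289,308) and (352,218), the tray at (301,163), the hex key at (305,198) and the relay at (239,278). The side view agrees. Next I'll measure yaws and centres.

```bash
python3 - <<'E'
from h import *
for c in ['scene','side']:
    im,d=manip.snapshot(c);P=cloud(c,d)
    ci=manip.camera_info(c);T=np.array(ci['T'])
    for n,zr,zp in [('fuse_base_mid',(.030,.042),.036),('fuse_tray_seat',(-.004,.014),.009),('spindle_plate_seat',(-.004,.012),.006),('small_dish_seat',(-.004,.013),.008),('large_dish_seat',(-.004,.013),.008),('ct_mid',(.03,.075),0),('large_weight_mid',(.098,.107),0),('small_weight_mid',(.1,.15),0)]:
        r=manip.cut_out(c,n)
        if not r: print(c,n,'none');continue
        m=r[0]['mask']&(d>0);q=P[m];zz=np.percentile(q[:,2],[5,50,95]);q=q[(q[:,2]>zr[0])&(q[:,2]<zr[1])]
        if len(q)<10: print(c,n,'few',zz);continue
        b=cv2.minAreaRect((q[:,:2]*1000).astype(np.float32))
        print(c,n,round(r[0]['p'],2),len(q),'z',np.round(zz,3),'rect',np.round(b[0],1),np.round(b[1],1),round(b[2],1))
        if n=='ct_mid':
            e=q[(q[:,2]<.066)];w=np.hypot(*(e[:,:2]-[.477,-.2405]).T)>.0285
            if w.any(): print('  block dir',np.round(e[w,:2].mean(0)-[.477,-.2405],4),w.sum())
# hex/relay
    q=P[(d>0)&(P[...,2]>.02)&(P[...,2]<.05)&(abs(P[...,0]-.523)<.04)&(abs(P[...,1]+.119)<.04)]
    b=cv2.minAreaRect((q[:,:2]*1000).astype(np.float32));print('relay',b)
E
```

```text
scene fuse_base_mid 0.86 520 z [0.009 0.035 0.04 ] rect [ 478.3 -243.5] [49.9 94. ] 71.2
scene fuse_tray_seat 0.64 1344 z [0.003 0.006 0.011] rect [442.5 238.3] [129.8  96.7] 4.0
scene spindle_plate_seat 0.62 1374 z [0.003 0.007 0.01 ] rect [452.8  -3.1] [89.6 93.5] 78.7
scene small_dish_seat 0.97 573 z [0.002 0.006 0.01 ] rect [ 621.3 -112.7] [47.  53.2] 63.8
scene large_dish_seat 0.87 673 z [0.003 0.006 0.01 ] rect [625.2 134.2] [65.2 67.3] 55.3
scene ct_mid 0.6 648 z [0.044 0.066 0.072] rect [ 490.3 -251.5] [50.7 46.9] 51.1
  block dir [ 0.0332 -0.0148] 147
scene large_weight_mid 0.69 245 z [0.075 0.099 0.104] rect [ 481.1 -240.3] [36.9 29.8] 76.9
scene small_weight_mid 0.67 330 z [0.003 0.126 0.143] rect [ 476.  -238.7] [26.1 24.9] 65.3
relay ((520.4243774414062, -119.65101623535156), (27.527706146240234, 27.311481475830078), 79.80099487304688)
side fuse_base_mid 0.76 226 z [0.004 0.025 0.038] rect [ 476.  -240.4] [50.1 97.7] 72.9
side fuse_tray_seat 0.83 2852 z [0.003 0.005 0.01 ] rect [447.2 227.7] [131.2  89.4] 2.5
side spindle_plate_seat 0.96 954 z [0.004 0.006 0.008] rect [455.9  -5.3] [86.4 85.7] 79.5
side small_dish_seat 0.72 169 z [0.001 0.005 0.009] rect [ 623.3 -109.9] [46.  44.2] 88.8
side large_dish_seat 0.78 589 z [0.002 0.005 0.009] rect [623.4 137. ] [66.4 66.7] 27.1
side ct_mid 0.89 317 z [0.037 0.057 0.071] rect [ 485.1 -235.7] [41.4 66.6] 80.6
  block dir [ 0.0338 -0.005 ] 36
side large_weight_mid 0.75 52 z [0.075 0.091 0.103] rect [ 474.  -230.6] [35.3 23.3] 19.2
side small_weight_mid 0.62 113 z [0.105 0.121 0.141] rect [ 474.2 -237.6] [20.6 19.1] 78.7
relay ((520.6998291015625, -118.9708251953125), (27.697546005249023, 28.806800842285156), 78.58380889892578)
```

{"fn": "apply_moves", "kwargs": {"motion": [[0, 0, -10, 5, 7, 0, 1], [0, 0, -20, 9, 13, 0, 1], [0, 0, -30, 13, 19, 0, 1], [0, 0, -41, 18, 26, 0, 1], [0, 0, -41, 21, 30, 0, 1], [0, 0, -41, 23, 33.3, 0, 1], [0, 0, -41, 23, 33.3, 0, 1], [0, 0, -41, 23, 33.3, 0, 1]]}}

```text
t: 3.0
ee_pos: [0.4786, -0.2383, 0.2387]
ee_rot: [0.001, -0.592, 0.806, 0.0]
force: [0.5, -0.4, -0.3]
gripper_width: 1.003
```

```bash
python3 - <<'E'
from h import *
s=manip.get_state();print(s['t'],s['ee_pos'],s['ee_rot'],s['joints'])
im,d=save('wrist','w1.png');print(np.round(manip.camera_info('wrist')['T'],3))
for n in names[:4]: print(n,pt('wrist',n))
P=cloud('wrist',d);m=(d>0)
for a,b in [(.128,.145),(.098,.105),(.066,.0725),(.032,.041)]:
    k=m&(P[...,2]>a)&(P[...,2]<b)&(np.hypot(P[...,0]-.477,P[...,1]+.241)<.08)
    q=P[k]
    if len(q)>20: r=cv2.minAreaRect((q[:,:2]*1000).astype(np.float32));print(a,len(q),np.round(r[0],1),np.round(r[1],1),r[2])
E
```

```text
3.0 [ 0.47860507 -0.23833088  0.23874307] [ 7.69133294e-04 -5.92030775e-01  8.05914973e-01  1.59107967e-04] [ 0.34230341  0.56878672  0.05525777  1.8468683  -0.04701708  0.72664905
 -1.45042857]
[[-0.303  0.907  0.293  0.554]
 [-0.953 -0.289 -0.092 -0.265]
 [ 0.001 -0.307  0.952  0.386]
 [ 0.     0.     0.     1.   ]]
small_weight_mid [(0.83, array([ 0.4771, -0.2449,  0.1252]))]
large_weight_mid [(0.96, array([ 0.4772, -0.2441,  0.0891]))]
ct_mid [(0.63, array([ 0.4756, -0.2508,  0.0517]))]
fuse_base_mid []
0.128 575 [ 473.5 -246.8] [21.  19.6] 79.10266876220703
0.098 824 [ 476.7 -245.7] [37.  33.1] 80.36876678466797
0.066 871 [ 484.9 -252.4] [51. 50.] 64.48014831542969
0.032 1438 [ 474.2 -249.5] [49.5 95.7] 71.04664611816406
```

View pics/w1.png

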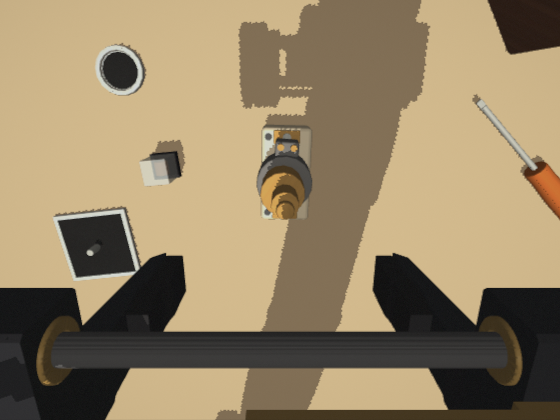

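The wrist view shows the pile at (285,180), centred between the fingers and square to the jaws. Going down for the small weight.

{"fn": "apply_moves", "kwargs": {"motion": [[0, 0, 0, -0.2, -0.5, -4, 1], [0, 0, 0, -0.2, -0.5, -8, 0.4], [0, 0, 0, -0.2, -0.5, -10, 0], [0, 0, 0, -0.2, -0.5, -12, 0], [0, 0, 0, -0.2, -0.5, -12.9, 0], [0, 0, 0, -0.2, -0.5, -12.9, 0], [0, 0, 0, -0.2, -0.5, -12.9, 0]]}}

```text
t: 4.12
ee_pos: [0.4751, -0.2468, 0.1104]
ee_rot: [0.0, -0.589, 0.808, -0.001]
force: [0.3, -0.1, -0.2]
gripper_width: 0.497
```

```bash
python3 - <<'E'
from h import *
im,d=save('wrist','w2.png')
E
```

```text
(no output)
```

View pics/w2.png

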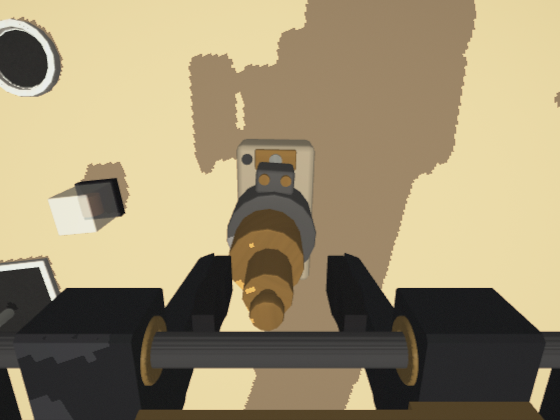

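Fingers at columns 230 and 327, knob at 268, so it needs about 4 mm toward +y. Then close and lift.

{"fn": "apply_moves", "kwargs": {"motion": [[0, 0, 0, 0.2, 0.4, 0, 0], [0, 0, 0, 0.2, 0.4, 0, -0.3], [0, 0, 0, 0.2, 0.4, 0, -0.5], [0, 0, 0, 0.2, 0.4, 0, -1], [0, 0, 0, 0.2, 0.4, 0, -1], [0, 0, 0, 0.2, 0.4, 0, -1], [0, 0, 0, 0.2, 0.4, 0, -1]]}}

```text
t: 5.05
ee_pos: [0.4768, -0.2423, 0.1098]
ee_rot: [0.0, -0.59, 0.808, -0.0]
force: [-0.9, 1.3, 2.0]
gripper_width: 0.24
```

{"fn": "apply_moves", "kwargs": {"motion": [[0, 0, 0, 0, 0, 0.5, -1], [0, 0, 0, 0, 0, 2, -1], [0, 0, 0, 0, 0, 5, -1], [0, 0, 0, 0, 0, 9, -1], [0, 0, 0, 4, 3, 9, -1], [0, 0, 0, 8, 7, 9, -1], [0, 0, 0, 12, 11, 9, -1], [0, 0, 0, 14.5, 13, 9, -1], [0, 0, 0, 14.5, 13, 7, -1], [0, 0, 0, 14.5, 13, 5, -1], [0, 0, 0, 14.5, 13, 5, -1], [0, 0, 0, 14.5, 13, 5, -1]]}}

```text
t: 6.55
ee_pos: [0.6222, -0.1125, 0.1609]
ee_rot: [0.0, -0.589, 0.808, -0.001]
force: [0.4, -0.5, -0.5]
gripper_width: 0.235
```

```bash
python3 - <<'E'
from h import *
im,d=save('wrist','w3.png');print(manip.get_state()['ee_pos'])
print(pt('wrist','small_dish_seat',2),pt('wrist','small_weight_mid'))
r=manip.cut_out('wrist','small_dish_seat')
if r:
    q=cloud('wrist',d)[r[0]['mask']&(d>0)];print(len(q),cv2.minAreaRect((q[:,:2]*1000).astype(np.float32)))
save('scene','s1.png')
print([ (n,pt('scene',n)) for n in names[:4]+['relay_mid']])
E
```

```text
[ 0.62238817 -0.11252615  0.16108631]
[(0.68, array([ 0.6237, -0.1133,  0.0073])), (0.34, array([0.6247, 0.1337, 0.003 ]))] [(0.96, array([ 0.6211, -0.1123,  0.1739]))]
2245 ((624.951171875, -114.62151336669922), (46.92598342895508, 46.84564208984375), 53.88859176635742)
[('small_weight_mid', [(0.62, array([ 0.6236, -0.11  ,  0.1763]))]), ('large_weight_mid', [(0.67, array([ 0.4772, -0.2387,  0.0845]))]), ('ct_mid', [(0.89, array([ 0.4747, -0.2373,  0.0528]))]), ('fuse_base_mid', [(0.72, array([ 0.477 , -0.2394,  0.0185]))]), ('relay_mid', [(0.75, array([ 0.5194, -0.1181,  0.0258]))])]
```

View pics/w3.png

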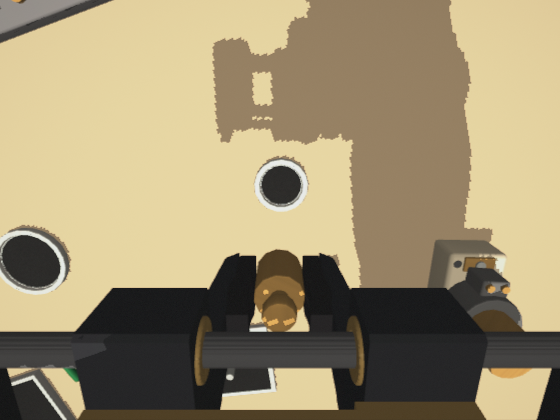

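The small weight is held upright with the dish right below it, at (281,185).

{"fn": "apply_moves", "kwargs": {"motion": [[0, 0, 0, 0.2, -0.1, -4, -1], [0, 0, 0, 0.2, -0.1, -8, -1], [0, 0, 0, 0.2, -0.1, -11, -1], [0, 0, 0, 0.2, -0.1, -13, -1], [0, 0, 0, 0.2, -0.1, -14, -1], [0, 0, 0, 0.2, -0.1, -14.4, -1], [0, 0, 0, 0.2, -0.1, -14.7, -1], [0, 0, 0, 0.2, -0.1, -14.8, -1], [0, 0, 0, 0.2, -0.1, -14.8, -1]]}}

```text
t: 8.18
ee_pos: [0.624, -0.1133, 0.0122]
ee_rot: [0.0, -0.59, 0.808, -0.0]
force: [-0.4, 0.8, 0.2]
gripper_width: 0.238
```

{"fn": "apply_moves", "kwargs": {"motion": [[0, 0, 0, 0, 0, -0.1, -1], [0, 0, 0, 0, 0, -0.15, -1], [0, 0, 0, 0, 0, -0.15, -1]]}}

```text
t: 8.55
ee_pos: [0.6242, -0.1133, 0.0118]
ee_rot: [0.0, -0.59, 0.808, -0.0]
force: [-2.2, 0.4, 8.4]
gripper_width: 0.242
```

Contact felt (8 N). Release, rise and go back to the pile.

{"fn": "apply_moves", "kwargs": {"motion": [[0, 0, 0, 0, 0, 0.1, -0.3], [0, 0, 0, 0, 0, 0.1, 0], [0, 0, 0, 0, 0, 0.1, 0], [0, 0, 0, 0, 0, 3, 0], [0, 0, 0, 0, 0, 8, 0], [0, 0, 0, 0, 0, 12, 0], [0, 0, 0, -4, -4, 15, 0.4], [0, 0, 0, -8, -8, 15, 0.4], [0, 0, 0, -12, -12, 13, 0.4], [0, 0, 0, -14.7, -12.9, 10, 0.4], [0, 0, 0, -14.7, -12.9, 10, 0.4], [0, 0, 0, -14.7, -12.9, 10, 0.4]]}}

```text
t: 10.05
ee_pos: [0.4787, -0.2416, 0.1108]
ee_rot: [0.001, -0.59, 0.807, -0.001]
force: [0.9, -1.0, 0.2]
gripper_width: 0.698
```

```bash
python3 - <<'E'
from h import *
im,d=save('wrist','w4.png');print(manip.get_state()['ee_pos'])
im,d=save('scene','s2.png')
print([(n,pt('scene',n)) for n in ['small_weight_mid','small_dish_seat','large_weight_mid','ct_mid']])
P=cloud('scene',d);
q=P[(d>0)&(P[...,2]>.012)&(P[...,2]<.06)&(np.hypot(P[...,0]-.624,P[...,1]+.114)<.03)];print(len(q),q[:,2].max(),cv2.minAreaRect((q[:,:2]*1000).astype(np.float32)))
E
```

```text
[ 0.47926129 -0.24144143  0.11097926]
[('small_weight_mid', [(0.76, array([ 0.6269, -0.1102,  0.0259]))]), ('small_dish_seat', [(0.72, array([ 0.6245, -0.1157,  0.0078]))]), ('large_weight_mid', [(0.87, array([ 0.4781, -0.239 ,  0.0856]))]), ('ct_mid', [(0.78, array([ 0.4737, -0.2385,  0.0551]))])]
193 0.04728775647532146 ((627.5278930664062, -117.72882843017578), (21.169769287109375, 29.41176986694336), 41.85497283935547)
```

View pics/w4.png

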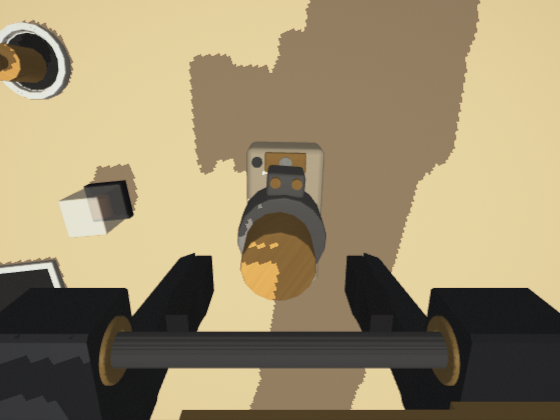

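The small weight stands in its dish (top left). The large weight at column 279 is centred between the fingers.

{"fn": "apply_moves", "kwargs": {"motion": [[0, 0, 0, -0.2, 0, -1.5, 0.4], [0, 0, 0, -0.2, 0, -3.2, 0.4], [0, 0, 0, -0.2, 0, -3.2, 0.2], [0, 0, 0, -0.2, 0, -3.2, 0], [0, 0, 0, -0.2, 0, -3.2, -0.2], [0, 0, 0, -0.2, 0, -3.2, -1], [0, 0, 0, -0.2, 0, -3.2, -1], [0, 0, 0, -0.2, 0, -3.2, -1]]}}

```text
t: 11.35
ee_pos: [0.4749, -0.2421, 0.0784]
ee_rot: [0.0, -0.59, 0.808, -0.0]
force: [-0.4, 0.6, -1.7]
gripper_width: 0.421
```

{"fn": "apply_moves", "kwargs": {"motion": [[0, 0, 0, 0, 0, 0.5, -1], [0, 0, 0, 0, 0, 2, -1], [0, 0, 0, 0, 0, 5, -1], [0, 0, 0, 1, 3, 9, -1], [0, 0, 0, 3, 8, 9, -1], [0, 0, 0, 5, 13, 9, -1], [0, 0, 0, 7, 18, 9, -1], [0, 0, 0, 9, 23, 9, -1], [0, 0, 0, 11, 28, 9, -1], [0, 0, 0, 13, 33, 9, -1], [0, 0, 0, 14.9, 37.8, 8, -1], [0, 0, 0, 14.9, 37.8, 8, -1]]}}

```text
t: 12.85
ee_pos: [0.6235, 0.1432, 0.158]
ee_rot: [0.001, -0.593, 0.805, 0.002]
force: [-1.0, -1.1, -3.1]
gripper_width: 0.422
```

{"fn": "apply_moves", "kwargs": {"motion": [[0, 0, 0, 0, 0, 0, -1], [0, 0, 0, 0, 0, 0, -1]]}}

```text
t: 13.1
ee_pos: [0.6236, 0.1335, 0.1588]
ee_rot: [-0.0, -0.588, 0.809, -0.001]
force: [0.1, -0.2, -3.4]
gripper_width: 0.419
```

```bash
python3 - <<'E'
from h import *
im,d=save('wrist','w5.png');print(manip.get_state()['ee_pos'])
print(pt('wrist','large_dish_seat',2),pt('wrist','large_weight_mid'))
r=manip.cut_out('wrist','large_dish_seat')
if r:
    q=cloud('wrist',d)[r[0]['mask']&(d>0)];print(len(q),cv2.minAreaRect((q[:,:2]*1000).astype(np.float32)))
print(pt('wrist','fuse_tray_seat'),pt('wrist','hex_key_mid'))
E
```

```text
[0.62367942 0.13367214 0.1588148 ]
[(0.75, array([0.6267, 0.133 , 0.0035])), (0.31, array([0.6256, 0.1317, 0.1643]))] [(0.97, array([0.6255, 0.1355, 0.1679]))]
4456 ((626.455078125, 135.88458251953125), (66.57283782958984, 65.86688232421875), 47.76939010620117)
[(0.7, array([0.4462, 0.2305, 0.0065]))] []
```

View pics/w5.png

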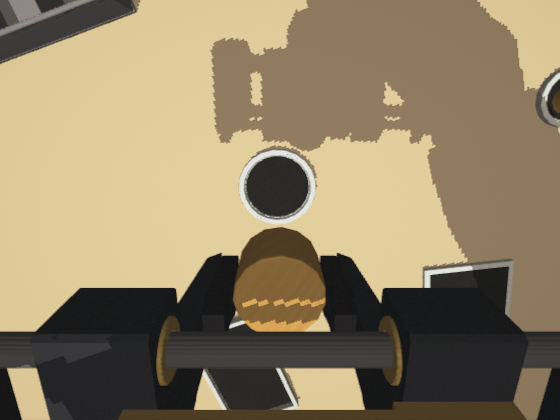

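The large weight is held level, with its dish at (278,186) directly below. Lowering.

{"fn": "apply_moves", "kwargs": {"motion": [[0, 0, 0, 0.15, 0.15, -4, -1], [0, 0, 0, 0.15, 0.15, -8, -1], [0, 0, 0, 0.15, 0.15, -11, -1], [0, 0, 0, 0.15, 0.15, -13, -1], [0, 0, 0, 0.15, 0.15, -13.8, -1], [0, 0, 0, 0.15, 0.15, -14.3, -1], [0, 0, 0, 0.15, 0.15, -14.5, -1], [0, 0, 0, 0.15, 0.15, -14.6, -1], [0, 0, 0, 0.15, 0.15, -14.6, -1]]}}

```text
t: 14.52
ee_pos: [0.6256, 0.1374, 0.0127]
ee_rot: [0.0, -0.59, 0.808, -0.0]
force: [0.4, -0.4, -3.6]
gripper_width: 0.421
```

{"fn": "apply_moves", "kwargs": {"motion": [[0, 0, 0, 0, 0, -0.05, -1], [0, 0, 0, 0, 0, -0.1, -1], [0, 0, 0, 0, 0, -0.1, -1]]}}

```text
t: 14.9
ee_pos: [0.6256, 0.1373, 0.0123]
ee_rot: [0.0, -0.59, 0.808, -0.0]
force: [-2.0, 0.4, 5.8]
gripper_width: 0.421
```

{"fn": "apply_moves", "kwargs": {"motion": [[0, 0, 0, 0, 0, 0.1, 0.1], [0, 0, 0, 0, 0, 0.1, 0.3], [0, 0, 0, 0, 0, 0.1, 0.3], [0, 0, 0, 0, 0, 3, 0.3], [0, 0, 0, 0, 0, 8, 0.3], [0, 0, 0, -2, -5, 12, 0.3], [0, 0, 0, -4, -10, 13, 0.7], [0, 0, 0, -6, -15, 13, 0.7], [0, 0, 0, -8, -20, 13, 0.7], [0, 0, 0, -10, -25, 13, 0.7], [0, 0, 0, -12, -30, 12, 0.7], [0, 0, 0, -14, -35, 9, 0.7]]}}

```text
t: 16.4
ee_pos: [0.4861, -0.2149, 0.102]
ee_rot: [0.001, -0.59, 0.808, -0.002]
force: [0.4, -0.5, -0.0]
gripper_width: 0.852
```

{"fn": "apply_moves", "kwargs": {"motion": [[0, 0, 0, -0.9, -2.9, -2, 0.7], [0, 0, 0, -0.9, -2.9, -2, 0.7], [0, 0, 0, -0.9, -2.9, -2, 0.7]]}}

```text
t: 16.77
ee_pos: [0.4772, -0.2405, 0.0815]
ee_rot: [0.001, -0.59, 0.807, 0.0]
force: [0.2, -0.5, -0.6]
gripper_width: 0.847
```

```bash
python3 - <<'E'
from h import *
im,d=save('wrist','w6.png');print(manip.get_state()['ee_pos'])
print([(n,pt('wrist',n)) for n in ['ct_mid','fuse_base_mid']])
P=cloud('wrist',d);q=P[(d>0)&(P[...,2]>.066)&(P[...,2]<.073)&(np.hypot(P[...,0]-.477,P[...,1]+.241)<.04)]
print(len(q),cv2.minAreaRect((q[:,:2]*1000).astype(np.float32)))
im,d=save('scene','s3.png')
print([(n,pt('scene',n)) for n in names[:6]])
E
```

```text
[ 0.47758425 -0.24005545  0.08180919]
[('ct_mid', [(0.77, array([ 0.4793, -0.2436,  0.049 ]))]), ('fuse_base_mid', [(0.8, array([ 0.4783, -0.2461,  0.019 ]))])]
6472 ((481.9185485839844, -246.206298828125), (51.686058044433594, 61.40749740600586), 37.91513442993164)
[('small_weight_mid', [(0.68, array([ 0.6245, -0.11  ,  0.0283]))]), ('large_weight_mid', [(0.87, array([0.6294, 0.1405, 0.0164]))]), ('ct_mid', [(0.76, array([ 0.4759, -0.2375,  0.0543]))]), ('fuse_base_mid', []), ('small_dish_seat', [(0.87, array([ 0.626 , -0.1128,  0.0067]))]), ('large_dish_seat', [(0.75, array([0.6264, 0.1386, 0.0061]))])]
```

View pics/w6.png

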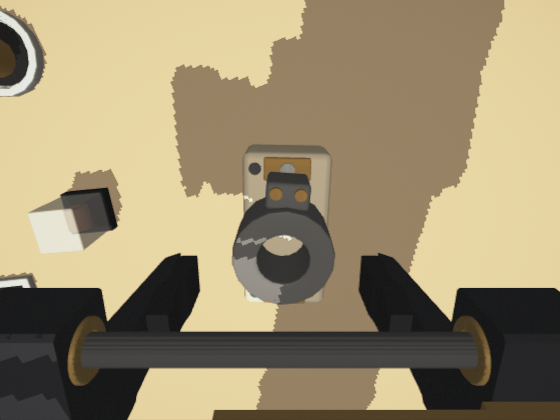

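The ring is upright at (284,250), about 2.5 mm off the jaw centre toward -y, with its block ahead and clear of the pads.

{"fn": "apply_moves", "kwargs": {"motion": [[0, 0, 0, -0.1, -0.25, -2, 0.7], [0, 0, 0, -0.1, -0.25, -3.75, 0.7], [0, 0, 0, -0.1, -0.25, -3.75, 0.5], [0, 0, 0, -0.1, -0.25, -3.75, 0.3], [0, 0, 0, -0.1, -0.25, -3.75, 0.2], [0, 0, 0, -0.1, -0.25, -3.75, -1], [0, 0, 0, -0.1, -0.25, -3.75, -1], [0, 0, 0, -0.1, -0.25, -3.75, -1]]}}

```text
t: 18.27
ee_pos: [0.4757, -0.2441, 0.0442]
ee_rot: [0.0, -0.59, 0.808, -0.0]
force: [0.8, 1.3, 4.0]
gripper_width: 0.582
```

{"fn": "apply_moves", "kwargs": {"motion": [[0, 0, 0, 0, 0, 0.5, -1], [0, 0, 0, 0, 0, 2, -1], [0, 0, 0, 0, 0, 5, -1], [0, 0, 0, 0, 0, 9, -1], [0, 0, 0, -0.5, 5, 10, -1], [0, 0, 0, -1, 10, 10, -1], [0, 0, 0, -1.5, 15, 10, -1], [0, 0, 0, -2, 20, 9, -1], [0, 0, 0, -2.2, 23.8, 8, -1], [0, 0, 0, -2.2, 23.8, 7, -1], [0, 0, 0, -2.2, 23.8, 7, -1], [0, 0, 0, -2.2, 23.8, 7, -1]]}}

```text
t: 19.77
ee_pos: [0.4535, -0.0079, 0.1142]
ee_rot: [-0.0, -0.588, 0.809, -0.001]
force: [-0.2, -0.3, -1.9]
gripper_width: 0.585
```

```bash
python3 - <<'E'
from h import *
im,d=save('wrist','w7.png');print(manip.get_state()['ee_pos'],manip.get_state()['gripper_width'])
print([(n,pt('wrist',n)) for n in ['ct_mid','spindle_plate_seat']])
P=cloud('wrist',d)
r=manip.cut_out('wrist','spindle_plate_seat')
if r:
    q=P[r[0]['mask']&(d>0)&(P[...,2]<.03)];print(len(q),cv2.minAreaRect((q[:,:2]*1000).astype(np.float32)))
for c in ['scene','side']:
    im,d=save(c,c+'4.png');print(c,[(n,pt(c,n)) for n in ['ct_mid','spindle_plate_seat']])
    P=cloud(c,d);q=P[(d>0)&(P[...,2]>.011)&(P[...,2]<.028)&(np.hypot(P[...,0]-.455,P[...,1]+.004)<.025)];print('spindle pts',len(q),q.mean(0))
    z=P[...,2];top=.11-.008+.034
    q=P[(d>0)&(abs(z-top)<.012)&(np.hypot(P[...,0]-.455,P[...,1]+.004)<.05)];print('top',len(q))
E
```

```text
[ 0.45353474 -0.00775555  0.11420647] 0.5828554220862232
[('ct_mid', [(0.74, array([ 0.4551, -0.0041,  0.1232]))]), ('spindle_plate_seat', [(0.56, array([ 0.4523, -0.007 ,  0.0082]))])]
7291 ((456.3638916015625, -5.828369140625), (86.16889953613281, 83.50118255615234), 79.1892318725586)
scene [('ct_mid', [(0.96, array([ 0.4524, -0.0018,  0.1257]))]), ('spindle_plate_seat', [(0.65, array([ 0.4574, -0.0087,  0.0067]))])]
spindle pts 26 [ 0.45619705 -0.00679276  0.02053257]
top 760
side [('ct_mid', [(0.61, array([ 0.4547, -0.0074,  0.1242]))]), ('spindle_plate_seat', [])]
spindle pts 20 [ 0.45449364 -0.00357365  0.01931507]
top 463
```

View pics/w7.png

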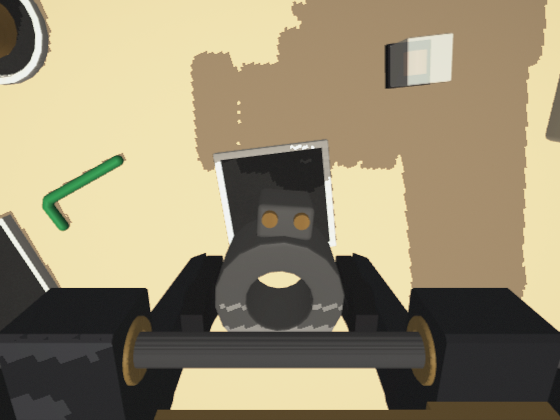

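The ring is held level over the plate, and all three cameras put them within 2 mm. Lowering in stages.

{"fn": "apply_moves", "kwargs": {"motion": [[0, 0, 0, 0.15, 0, -3, -1], [0, 0, 0, 0.15, 0, -6, -1], [0, 0, 0, 0.15, 0, -7, -1], [0, 0, 0, 0.15, 0, -7.6, -1], [0, 0, 0, 0.15, 0, -8, -1], [0, 0, 0, 0.15, 0, -8.4, -1], [0, 0, 0, 0.15, 0, -8.8, -1], [0, 0, 0, 0.15, 0, -8.8, -1]]}}

```text
t: 21.28
ee_pos: [0.4566, -0.0062, 0.0269]
ee_rot: [-0.001, -0.59, 0.808, 0.001]
force: [-1.0, -0.4, -2.1]
gripper_width: 0.584
```

The underside is below the spindle top with no contact, so the hole is over the spindle.

{"fn": "apply_moves", "kwargs": {"motion": [[0, 0, 0, 0, 0, -0.5, -1], [0, 0, 0, 0, 0, -0.9, -1], [0, 0, 0, 0, 0, -1.15, -1], [0, 0, 0, 0, 0, -1.25, -1], [0, 0, 0, 0, 0, -1.25, -1]]}}

```text
t: 21.9
ee_pos: [0.4577, -0.0063, 0.0155]
ee_rot: [-0.002, -0.591, 0.806, 0.001]
force: [-0.4, 0.3, -2.5]
gripper_width: 0.584
```

{"fn": "apply_moves", "kwargs": {"motion": [[0, 0, 0, 0, 0, -0.1, -1], [0, 0, 0, 0, 0, -0.17, -1], [0, 0, 0, 0, 0, -0.2, -1], [0, 0, 0, 0, 0, -0.2, -1]]}}

```text
t: 22.4
ee_pos: [0.4581, -0.0062, 0.0141]
ee_rot: [-0.002, -0.589, 0.808, 0.002]
force: [-0.8, 0.6, 3.2]
gripper_width: 0.589
```

{"fn": "apply_moves", "kwargs": {"motion": [[0, 0, 0, 0, 0, 0.1, 0.4], [0, 0, 0, 0, 0, 0.1, 0.5], [0, 0, 0, 0, 0, 0.1, 0.5], [0, 0, 0, 0, 0, 3, 0.5], [0, 0, 0, 0, 0, 8, 0.5], [0, 0, 0, 0.5, -5, 9, 0.5], [0, 0, 0, 1, -11, 9, 0.8], [0, 0, 0, 1.5, -17, 8, 0.8], [0, 0, 0, 1.8, -23.6, 7, 0.8], [0, 0, 0, 1.8, -23.6, 5, 0.8], [0, 0, 0, 1.8, -23.6, 5, 0.8], [0, 0, 0, 1.8, -23.6, 5, 0.8]]}}

```text
t: 23.9
ee_pos: [0.4761, -0.241, 0.0641]
ee_rot: [-0.002, -0.59, 0.807, 0.002]
force: [0.1, 0.6, 0.5]
gripper_width: 0.897
```

```bash
python3 - <<'E'
from h import *
im,d=save('wrist','w8.png');print(manip.get_state()['ee_pos'])
print([(n,pt('wrist',n)) for n in ['fuse_base_mid']])
P=cloud('wrist',d);q=P[(d>0)&(P[...,2]>.031)&(P[...,2]<.041)&(np.hypot(P[...,0]-.477,P[...,1]+.241)<.07)]
print(len(q),cv2.minAreaRect((q[:,:2]*1000).astype(np.float32)))
for c in ['scene','side']:
    im,d=save(c,c+'5.png')
    print([(n,pt(c,n)) for n in names[:8]])
E
```

```text
[ 0.47637956 -0.24102719  0.06429732]
[('fuse_base_mid', [(0.79, array([ 0.4756, -0.2473,  0.0201]))])]
14554 ((478.2903137207031, -244.23223876953125), (50.18650817871094, 95.69709777832031), 71.29144287109375)
[('small_weight_mid', [(0.74, array([ 0.6256, -0.1088,  0.0251]))]), ('large_weight_mid', [(0.68, array([0.6305, 0.1358, 0.0166]))]), ('ct_mid', [(0.94, array([ 0.457 , -0.0018,  0.0234]))]), ('fuse_base_mid', [(0.96, array([ 0.4761, -0.2437,  0.0195]))]), ('small_dish_seat', [(0.89, array([ 0.6232, -0.1143,  0.0088]))]), ('large_dish_seat', [(0.6, array([0.6243, 0.1371, 0.0032]))]), ('spindle_plate_seat', [(0.85, array([ 0.4561, -0.0068,  0.0062]))]), ('fuse_tray_seat', [(0.71, array([0.5119, 0.1273, 0.004 ]))])]
[('small_weight_mid', [(0.57, array([ 0.6217, -0.1128,  0.0241]))]), ('large_weight_mid', [(0.58, array([0.6296, 0.1339, 0.0201]))]), ('ct_mid', [(0.6, array([ 0.4603, -0.0054,  0.0238]))]), ('fuse_base_mid', [(0.87, array([ 0.4798, -0.2425,  0.0161]))]), ('small_dish_seat', [(0.45, array([ 0.6228, -0.1179,  0.0043]))]), ('large_dish_seat', [(0.84, array([0.6253, 0.1348, 0.007 ]))]), ('spindle_plate_seat', [(0.76, array([ 0.4596, -0.0007,  0.0042]))]), ('fuse_tray_seat', [(0.82, array([0.4446, 0.2308, 0.0051]))])]
```

View pics/w8.png

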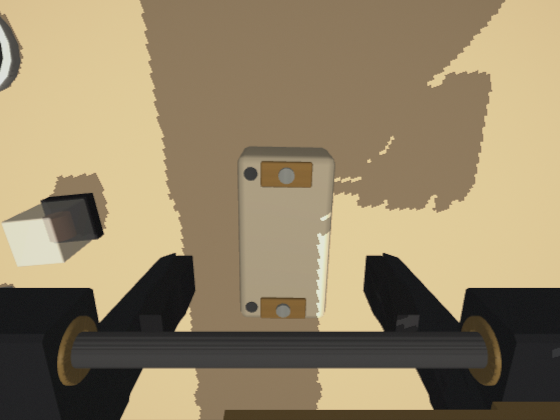

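View pics/side5.png

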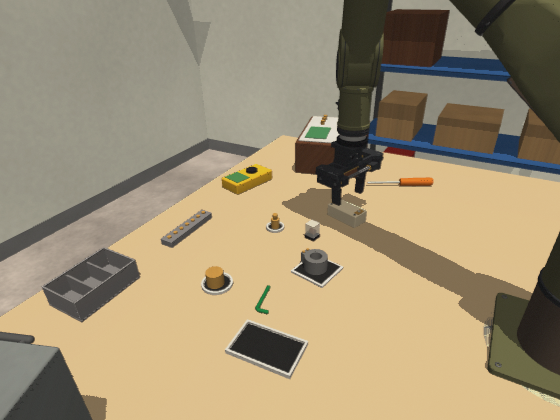

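All three pieces stand in place, and the tray (268,348) and its surroundings are clear. The fuse base is about 3 mm off the jaw centre. Gripping it, with a tray yaw measurement alongside.

{"fn": "apply_moves", "kwargs": {"motion": [[0, 0, 0, 0.15, -0.3, -2, 0.8], [0, 0, 0, 0.15, -0.3, -4, 0.8], [0, 0, 0, 0.15, -0.3, -5.2, 0.8], [0, 0, 0, 0.15, -0.3, -5.2, 0.5], [0, 0, 0, 0.15, -0.3, -5.2, 0.3], [0, 0, 0, 0.15, -0.3, -5.2, -1], [0, 0, 0, 0.15, -0.3, -5.2, -1], [0, 0, 0, 0.15, -0.3, -5.2, -1], [0, 0, 0, 0.15, -0.3, -5.2, -1]]}}

```text
t: 26.02
ee_pos: [0.4779, -0.2454, 0.0123]
ee_rot: [-0.002, -0.59, 0.808, 0.002]
force: [0.1, 1.1, 4.9]
gripper_width: 0.561
```

```bash
cat >> h.py <<'E'
def tray(c):
    im,d=manip.snapshot(c);r=manip.cut_out(c,'fuse_tray_seat')
    if not r: return None
    i=manip.camera_info(c);T=np.array(i['T']);m=cv2.morphologyEx(r[0]['mask'].astype(np.uint8),cv2.MORPH_OPEN,np.ones((3,3)))
    v,u=np.nonzero(m);D=np.stack([(u-i['cx'])/i['fx'],-(v-i['cy'])/i['fy'],-np.ones(len(u))],1)@T[:3,:3].T
    X=T[:3,3]+D*((.008-T[2,3])/D[:,2])[:,None]
    return r[0]['p'],cv2.minAreaRect((X[:,:2]*1000).astype(np.float32))
E
python3 - <<'E'
from h import *
for c in ['side','scene']: print(c,tray(c))
E
```

```text
side (0.78, ((444.1311340332031, 233.49700927734375), (128.01377868652344, 83.76567077636719), 4.16550874710083))
scene (0.97, ((444.35589599609375, 230.42662048339844), (129.9799041748047, 88.26298522949219), 3.2196950912475586))
```

{"fn": "apply_moves", "kwargs": {"motion": [[0, 0, 0, 0, 0, 0.5, -1], [0, 0, 0, 0, 0, 2, -1], [0, 0, 0, 0, 0, 5, -1], [0, 0, 0, 0, 2, 9, -1], [0, 0, 0, 0, 7, 12, -1], [0, 0, 5, -0.5, 12, 12, -1], [0, 0, 10, -1, 17, 12, -1], [0, 0, 15, -1.5, 22, 12, -1], [0, 0, 20, -2, 27, 12, -1], [0, 0, 22.5, -2.5, 32, 12, -1], [0, 0, 22.5, -3, 37, 12, -1], [0, 0, 22.5, -3.35, 42, 12, -1]]}}

```text
t: 27.72
ee_pos: [0.4436, 0.1763, 0.1326]
ee_rot: [0.003, 0.736, -0.677, -0.001]
force: [0.2, 0.2, -3.3]
gripper_width: 0.57
```

{"fn": "apply_moves", "kwargs": {"motion": [[0, 0, 0, 0, 3, 0, -1], [0, 0, 0, 0, 5.6, 0, -1], [0, 0, 0, 0, 5.6, -2, -1], [0, 0, 0, 0, 5.6, -3, -1], [0, 0, 0, 0, 5.6, -3, -1], [0, 0, 0, 0, 5.6, -3, -1]]}}

```text
t: 28.48
ee_pos: [0.4444, 0.2302, 0.1024]
ee_rot: [0.003, 0.735, -0.678, -0.001]
force: [-0.2, 0.4, -2.0]
gripper_width: 0.565
```

```bash
python3 - <<'E'
from h import *
s=manip.get_state();print(s['ee_pos'],s['ee_rot'],s['gripper_width'],s['t'])
print(tray('wrist'))
im,d=save('wrist','w9.png');print(pt('wrist','fuse_base_mid'),pt('wrist','fuse_tray_seat'))
P=cloud('wrist',d);q=P[(d>0)&(abs(P[...,2]-.133)<.008)&(np.hypot(P[...,0]-.445,P[...,1]-.231)<.065)&((im[...,0]>100)|(im[...,1]>90))]
print('base',cv2.minAreaRect((q[:,:2]*1000).astype(np.float32)))
for c in ['scene','side']:
    save(c,c+'6.png');print(c,pt(c,'fuse_base_mid'),pt(c,'fuse_tray_seat'))
E
```

```text
[0.44438838 0.23017729 0.10237503] [ 0.00265329  0.73542153 -0.67760375 -0.00113454] 0.5651495127584364 28.475
(0.9, ((488.5650329589844, 233.58349609375), (36.84146499633789, 78.80587005615234), 4.687047958374023))
[(0.58, array([0.4398, 0.2281, 0.107 ]))] []
base ((443.7846984863281, 230.8642578125), (95.59053039550781, 82.2271499633789), 4.309983730316162)
scene [(0.91, array([0.4425, 0.2337, 0.107 ]))] [(0.67, array([0.4458, 0.232 , 0.0033]))]
side [(0.59, array([0.4401, 0.2297, 0.1083]))] [(0.67, array([0.4465, 0.2305, 0.002 ]))]
```

View pics/w9.png

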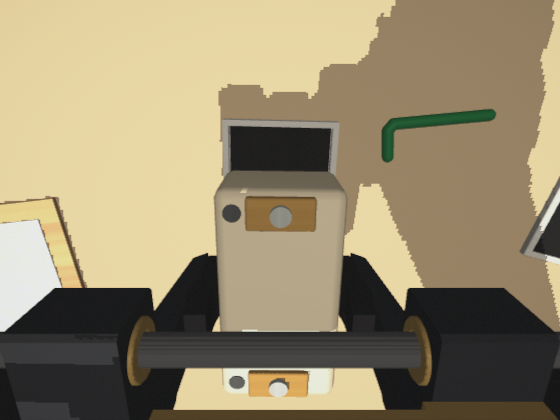

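The base is level and parallel to the tray (both about 4.4° yaw), and about 2 mm short in x. Lowering gently.

{"fn": "apply_moves", "kwargs": {"motion": [[0, 0, 0, 0.25, 0.1, -1.5, -1], [0, 0, 0, 0.25, 0.1, -3, -1], [0, 0, 0, 0.25, 0.1, -4.5, -1], [0, 0, 0, 0.25, 0.1, -5.5, -1], [0, 0, 0, 0.25, 0.1, -6.5, -1], [0, 0, 0, 0.25, 0.1, -7.2, -1], [0, 0, 0, 0.25, 0.1, -7.8, -1], [0, 0, 0, 0.25, 0.1, -8.2, -1], [0, 0, 0, 0.25, 0.1, -8.45, -1], [0, 0, 0, 0.25, 0.1, -8.55, -1], [0, 0, 0, 0.25, 0.1, -8.55, -1]]}}

```text
t: 30.4
ee_pos: [0.4466, 0.2318, 0.0165]
ee_rot: [0.003, 0.736, -0.677, -0.001]
force: [-0.6, 0.1, -2.1]
gripper_width: 0.561
```

{"fn": "apply_moves", "kwargs": {"motion": [[0, 0, 0, 0, 0, -0.05, -1], [0, 0, 0, 0, 0, -0.1, -1], [0, 0, 0, 0, 0, -0.1, -1]]}}

```text
t: 30.78
ee_pos: [0.4467, 0.2318, 0.0163]
ee_rot: [0.002, 0.736, -0.677, -0.001]
force: [-1.7, -0.6, 7.6]
gripper_width: 0.565
```

Contact. Release and rise clear.

{"fn": "apply_moves", "kwargs": {"motion": [[0, 0, 0, 0, 0, 0.05, 0.3], [0, 0, 0, 0, 0, 0.05, 0.45], [0, 0, 0, 0, 0, 0.05, 0.5], [0, 0, 0, 0, 0, 0.05, 0.5], [0, 0, 0, 0, 0, 3, 0.5], [0, 0, 0, 0, 0, 8, 0.5], [0, 0, 0, 0, 0, 14, 0.5], [0, 0, 0, 0, 0, 20, 0.5], [0, 0, 0, 0, 0, 20, 0.5], [0, 0, 0, 0, 0, 20, 0.5]]}}

```text
t: 32.02
ee_pos: [0.4458, 0.232, 0.2149]
ee_rot: [0.003, 0.736, -0.677, -0.002]
force: [0.3, -0.1, -0.4]
gripper_width: 0.752
```

```bash
python3 - <<'E'
from h import *
s=manip.get_state();print(s['t'],s['ee_pos'],s['force'])
for c in ['scene','side']:
    im,d=save(c,c+'7.png');P=cloud(c,d)
    for n in names: print(c,n,pt(c,n))
    q=P[(d>0)&(P[...,2]>.034)&(P[...,2]<.048)&(np.hypot(P[...,0]-.445,P[...,1]-.232)<.07)];print('base top',np.median(q[:,2]),cv2.minAreaRect((q[:,:2]*1000).astype(np.float32)))
a=cv2.imread('pics/scene7.png')[120:350,130:400];b=cv2.imread('pics/side7.png')[170:400,180:450]
cv2.imwrite('pics/fin.png',cv2.resize(np.hstack([a,b]),(800,341)))
E
```

```text
32.025 [0.44577206 0.23198134 0.21489008] [ 0.34689898 -0.11162055 -0.36113651]
scene small_weight_mid [(0.61, array([ 0.6281, -0.1129,  0.0275]))]
scene large_weight_mid [(0.63, array([0.626 , 0.1396, 0.0185]))]
scene ct_mid [(0.9, array([ 0.4567, -0.0037,  0.0223]))]
scene fuse_base_mid [(0.93, array([0.445 , 0.2341, 0.0193]))]
scene small_dish_seat [(0.63, array([ 0.6251, -0.115 ,  0.0055]))]
scene large_dish_seat []
scene spindle_plate_seat [(0.53, array([0.4479, 0.2323, 0.0057]))]
scene fuse_tray_seat [(0.79, array([0.4468, 0.2323, 0.0047]))]
scene hex_key_mid [(0.61, array([0.5142, 0.1256, 0.0043]))]
scene relay_mid [(0.72, array([ 0.522 , -0.1158,  0.0249]))]
base top 0.041380493274325636 ((446.7477722167969, 231.6777801513672), (95.10750579833984, 52.43361282348633), 1.9131444692611694)
side small_weight_mid [(0.72, array([ 0.6235, -0.1159,  0.0064]))]
side large_weight_mid [(0.77, array([0.6292, 0.1336, 0.0195]))]
side ct_mid [(0.98, array([ 0.4585, -0.0071,  0.0222]))]
side fuse_base_mid [(0.7, array([0.4466, 0.2351, 0.0236]))]
side small_dish_seat [(0.52, array([ 0.6211, -0.1163,  0.0045]))]
side large_dish_seat [(0.85, array([0.6279, 0.1361, 0.0079]))]
side spindle_plate_seat [(0.92, array([ 0.4544, -0.0017,  0.0038]))]
side fuse_tray_seat [(0.79, array([0.4448, 0.2307, 0.0035]))]
side hex_key_mid [(0.73, array([0.5168, 0.1292, 0.0058]))]
side relay_mid [(0.8, array([ 0.5236, -0.118 ,  0.0214]))]
base top 0.04018850150423703 ((444.8109130859375, 233.33502197265625), (95.7830581665039, 51.3128662109375), 3.4072349071502686)
```

View pics/fin.png

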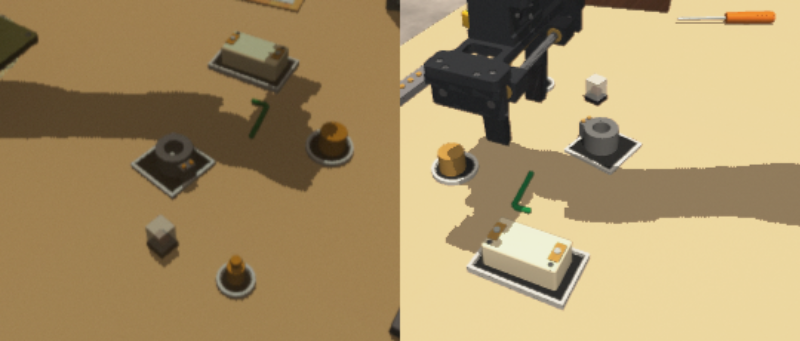

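Both views show all four pieces upright and flat in their places. The hex key and relay are where they started and the gripper is clear. Handing in.

```bash
python3 -c "
from rig import manip
print(manip.close_job())"
```

```text
the job is handed in; nothing more can be done
None
```

I unstacked the pile from the top down and set all four pieces in their own places: small weight, large weight, ring transformer and fuse base. Each was lowered until I felt light contact (about 3–8 N), then let go. The job was handed in at about 32 s; it gives no verdict.

- **Positions:** the last scene and side pictures show all four pieces upright and flat. In the scene picture the small weight and the fuse base are within about 4 mm of their seats. In the side picture the large weight and the fuse base are within about 5 mm, and the ring is within about 7 mm. All are inside the limits.
- **Fuse base:** it lies 2–3° from straight along the world x axis. The tray reads about 4°, so they are close to parallel. Its top is at about 40–41 mm, as it should be when seated.
- **Left alone:** the relay and the hex key read within a few millimetres of where they started, and the gripper was clear above the tray.

**Checks that disagreed:** one side-view height for the small weight (6 mm) was wrong, because the gripper partly hid it. The scene camera gave 27 mm, and the picture shows the weight standing. The scene camera also missed the large dish and mistook the tray for the plate. The side view and earlier readings covered both.

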